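# Hold the sprung desk clamp open at its mark

## Task

I want to slip my drawing board into the sprung desk clamp. Take the loose grip tube, push it fully home over the upright spigot on the clamp's sliding jaw, then pull the jaw out by the tube until the jaw's pointer is level with the index mark on the clamp's side, and finish still gripping the tube and holding the jaw there against its spring. Leave everything else on the desk as it is.

Things in the scene. Friction and masses are not known exactly. Their poses are not given: they have to be found in the camera images.
- tube_center (a point): Centre (half-way up, on the axis) of the grip tube: plain dark grey plastic, 34 mm outside diameter, 21 mm bore right through, 80 mm long, about 60 g, standing upright and loose on the desk; z axis along it, both ends alike. It stands on either side of the clamp, changing places with the glue stick and the tape roll.
- tube_foot (a point): Centre of the tube's lower end, 40 mm below its centre.
- tube: The same tube as a body; origin at the centre of its lower end.
- clamp: Sprung clamp, screwed to the desk: white base plate 300 x 100 x 12 mm, long along its x axis. Its fixed grey jaw (130 mm wide, 50 mm high) stands at the +x end, away from the robot; a dark strip with the index mark runs along its +y side. Origin at the centre of the underside. The sliding jaw pulls out along the clamp's own -x, roughly towards the robot.
- jaw: Sliding jaw: grey block 66 mm wide, flat top 34 mm above the desk, with an upright plate (50 mm high) 84 mm to the +x side of the spigot. Axes as the clamp's; origin at the clamp's origin when closed, as it starts; it slides up to 110 mm to the clamp's -x. Its spring always pulls it shut: 3.5 N when closed, 0.7 N more per 10 mm of pull.
- spigot_foot (a point): Foot, on its axis, of the upright steel spigot on the jaw's flat top, 34 mm above the desk; moves with the jaw. Spigot: 16 mm diameter, 50 mm high, its top 8 mm tapered to 8 mm diameter. Fully home, the tube's lower end rests on the jaw's flat top. With the jaw closed this lies 20 mm to the clamp's +x from the clamp's origin.
- pointer (a point): Tip of the jaw's pointer: a 5 mm thick steel fin that sticks out of the jaw's +y side, in line with the spigot (50 mm to its +y, 28 mm above the desk). Moves with the jaw.
- mark_tip (a point): Tip of the index mark: a 5 mm thick steel fin on a 16 mm long dark rider, locked on the strip at the clamp's +y side, its top 32 mm above the desk. Axes as the clamp's. Pointer and mark are level when both fins lie at the same place along the clamp's x axis; this takes 45 to 85 mm of pull, different each time.
- gluestick: White glue stick with a dark grey cap, solid, 32 mm diameter, 90 mm tall, upright; origin at the centre of its underside. Bystander, loose; not the tube; leave it where it is.
- taperoll: Roll of clear (whitish) tape lying flat, 72 mm diameter with a 40 mm hole, 24 mm high; origin at the centre of its underside. Bystander, loose; leave it where it is.
- penpot: Brown pen pot with pens, 72 mm diameter, 95 mm high, the pens up to 180 mm; origin at the centre of its underside. Bystander, loose; leave it where it is.
- mannequin: Small wooden artist's mannequin on a 70 mm round foot, 175 mm tall; origin at the centre of its underside. Bystander, loose; leave it where it is.
- cup: Black cup, 64 mm diameter, 70 mm high; origin at the centre of its underside. Bystander, loose; leave it where it is.
- eraser: White eraser, 45 x 22 x 13 mm; origin at the centre of its underside. Bystander, loose; leave it where it is.
- sharpener: Metal pencil sharpener block, 26 x 40 x 18 mm; origin at the centre of its underside. Bystander, loose; leave it where it is.
Mind the look-alikes: they are no part of the job. What is shaped like the tube but yellow is not meant.

How it is judged:
On the way, in this order (a step that is already met when the one before it is completed fails the run):
1. the tube is fully home on the spigot (horizontal distance between tube_foot and spigot_foot below 0.006 m and z of tube_foot in the frame of spigot_foot below 0.006 m and angle between tube_foot's own z axis and vertical below 0.15 rad), for 0.2 s.
2. the jaw is pulled out by the tube with its pointer level with the mark (all of step 1 and x of pointer in the frame of mark_tip between -0.005 and 0.005 m and contact force between the fingers and tube above 2 N and contact force between tube and jaw above 3 N and contact force between the arm and jaw below 2 N), for 0.4 s.
At the end, for the whole second after the job is handed in: Tube home on the spigot (foot within 6 mm sideways and in height, tilt under 0.15 rad); pointer within 5 mm of the mark along the clamp; jaw still; fingers grip the tube (over 2 N), it bears on the jaw (over 3 N), and the robot does not push the jaw itself (under 2 N) (all of step 2 and linear speed of jaw below 0.01 m/s); the arm keeps its last pose, push and grip.
It fails at once if a bystander is moved more than 30 mm (distance of any of gluestick, taperoll, penpot, mannequin, cup, eraser, sharpener from where it was at the start of the episode above 0.03 m).
It also fails if it takes over 51 s, if anything falls off the work surface, if the arm or the gripper's body presses on something with over 40 N, if the wrist force passes 120 N, or if a joint passes its speed limit or range.

## Robot

A 6-joint arm with a two-finger parallel gripper is mounted at the origin on the work surface. World frame = base frame: x ahead of the robot, y to its left, z up, the work surface at z = 0. Lengths are in m, angles in rad, forces in N, time in s.
With the tool pointing down it reaches from about 0.325 to 0.85 m from the base axis. Payload 4.4 kg.
Tool frame: the origin (TCP) lies on the centre line of the jaws, within the pads' length; the fingertips stand 17 mm ahead of it and the grasp point (between the pads) lies 2 mm behind it; z points along the fingers, y is the direction in which the jaws open and shut (so a half turn about z gives the same grasp; the last joint's range is limited). The gripper opens to 94 mm and grips with 3 to 60 N. Pads are 16 mm wide; open, the fingers measure 119 mm over their backs; the gripper's body (75 mm by 177 mm) begins 78 mm behind the grasp point.
Start: joints at [0.969, 0.207, 1.542, -0, 1.393, -0.15], TCP at [0.251, 0.517, 0.187] pointing down, gripper open.
Joint ranges: [-2.73, 2.73], [-0.86, 2.22], [0.23, 2.46], [-1.11, 4.25], [0.08, 2.63], [-2.82, 2.82]. Speed limits (rad/s): [2.79, 2.79, 3.14, 3.14, 3.14, 3.14].

## Interface

Orientations are given as a unit quaternion [x, y, z, w].
In Python, from workcell import arm, eyes, ticket gives the robot as it stands.
- The arm moves only by the tool arm_command, never from a script. Its argument "plan" is a list that holds one entry, the list of rows, each a list of 7 numbers: the shift along the tool's x, y, z in cm, then the turn, a rotation vector about the tool's x, y, z in rad, then the opening, from 0 (shut) to 1 (fully open). A call has 1 to 20 rows; each row shifts and turns the pose as measured when the row begins, along the tool's axes as they then stand; what a row does not reach is not made up. A row lasts 1/8 s, in which the tool goes at most 62.5 mm and 10.7 degrees, less where a joint would pass 70% of its speed; a pose out of reach is approached as far as the arm can. A call with a gripper value outside its range is refused whole. The fingers move at their own pace and stop on an object; "grip_force" is the grip in N (left out, the last holds). Time passes only in rows, so rows that do not move let the fingers close. It gives the time, the measured TCP pose, the force and the opening at its end, in the units of the state.
- arm.read_state(): the state, without advancing time (a new reading comes with each control period).
- eyes.read_camera(name): name is "scene" or "top"; returns (picture, depth): 400x640x3 uint8, blue, green, red; 400x640 float32, m along the optical axis (not along the pixel's ray), 0 where there is no reading.
- eyes.camera_info(name): a dict with "fx", "fy", "cx", "cy" (pixels), "k1" (the pictures are not rectified: a ray, as slopes to the right and down, at radius r is drawn at 1 + k1 r^2 times it, then the intrinsics apply), "R" (3x3) and "t" (3): a world point X has camera coordinates R X + t. Camera axes: x right, y down, z forward; pixel columns grow to the right and rows downward; lengths in m; the calibration is good to about 2 mm. A picture is of the moment at which its call begins. camera_info takes no time and is no camera call.
- ticket.sign_off(): hands the job in, once; it reports no verdict.
The state is a dict: "t": time; "joints": joint angles; "qd": joint speeds; "effort": joint torques, N m; "eef_pos": TCP position; "tool_rot": TCP orientation; "force": force on the tool from outside, world axes, zero at the start; "wrist_torque": the same for the moment, N m; "gripper_width": finger opening in m.
Only numpy, scipy, OpenCV 4.12 (cv2) and the standard library are available. Lean on these libraries where they do the work, as an engineer would, in place of code of your own. Each camera call takes 0.05 s, during which the arm holds its last target.

## Working session

There is one attempt and no reset: what is moved stays moved. The work goes in short steps, Python scripts to look and compute and a tool call to move; the robot and the scene stay as the last step left them, time stands still between calls to the robot, and variables do not carry over. Pictures are saved under pics/ and viewed, and the job is handed in when it is done.

Besides the shell and the picture viewer there is one more tool, called after ">>>" as a command line: name --argument value ..., lists and objects as JSON in quotes. arm_command: Moves the arm, as the interface text tells. Its arguments: {"type":"object","properties":{"plan":{"type":"array"},"grip_force":{"type":"number"}},"required":["plan"]}

```bash
mkdir -p pics; ls
python3 - <<'E'
from workcell import arm, eyes, ticket
import cv2,json,pickle
s=arm.read_state(); print(s)
for n in("scene","top"):
    p,d=eyes.read_camera(n); cv2.imwrite(f"pics/{n}0.png",p); pickle.dump((p,d,eyes.camera_info(n)),open(f"{n}0.pkl","wb")); print(eyes.camera_info(n))
E
```

```text
pics
{'t': 0.0, 'joints': array([ 9.68527114e-01,  2.07410321e-01,  1.54292590e+00, -5.54045699e-06,
        1.39353423e+00, -1.50495703e-01]), 'qd': array([ 0.00026009, -0.00034437,  0.00095724,  0.00063961, -0.0017899 ,
       -0.00041418]), 'effort': array([ 1.38777075e-03, -3.70877481e+01, -2.81420678e+01,  6.99850428e-02,
        3.59657686e-02, -1.71952533e-04]), 'eef_pos': array([0.25054487, 0.51659826, 0.18580969]), 'tool_rot': array([ 2.23970053e-01,  9.74595361e-01, -1.06018030e-03, -4.16077347e-04]), 'force': array([-0.76137077,  0.85035204,  0.00617521]), 'wrist_torque': array([ 0.08412634, -0.02448198,  0.02563343]), 'gripper_width': 0.09411195191485545}
{'fx': 403.11186528396956, 'fy': 403.11186528396956, 'cx': 326.19579745353343, 'cy': 210.87760271462662, 'k1': -0.03493782251896173, 'R': array([[ 0.11057824,  0.99379201,  0.01224345],
       [ 0.62150432, -0.0595305 , -0.78114563],
       [-0.77556743,  0.09398707, -0.6242288 ]]), 't': array([-0.04687119, -0.27813262,  1.4986538 ])}
{'fx': 424.6191558072417, 'fy': 424.6191558072417, 'cx': 326.0892577589209, 'cy': 201.2944209471274, 'k1': -0.014055576889768578, 'R': array([[-0.02126014, -0.9995226 ,  0.0224183 ],
       [-0.99719187,  0.01958936, -0.07228157],
       [ 0.0718079 , -0.02389206, -0.99713229]]), 't': array([-0.00748426,  0.55093566,  1.14923857])}
```

View pics/scene0.png

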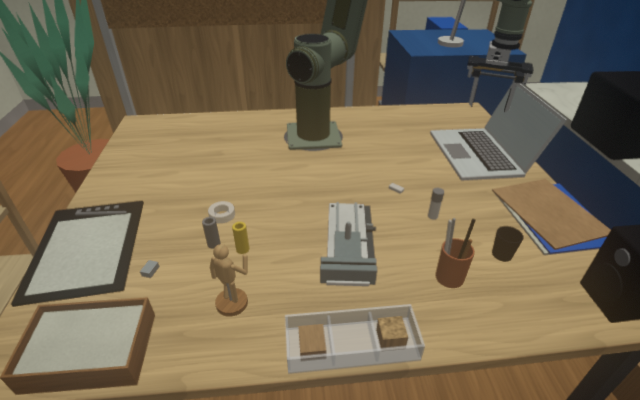

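View pics/top0.png

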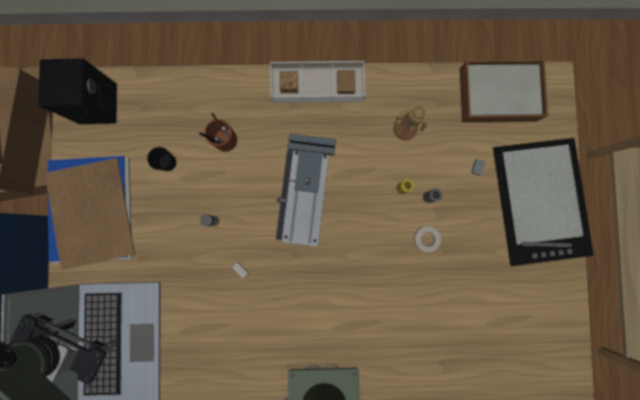

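```bash
cat > h.py <<'E'
import numpy as np,cv2,pickle
def ray(ci,u,v):
    x=(u-ci['cx'])/ci['fx'];y=(v-ci['cy'])/ci['fy']
    k=ci['k1'];s=1.0;r=np.hypot(x,y)
    for _ in range(20): s=1/(1+k*(r*s)**2)
    d=np.array([x*s,y*s,1.]);R=np.array(ci['R']);t=np.array(ci['t'])
    return -R.T@t, R.T@d
def onz(ci,u,v,z):
    o,d=ray(ci,u,v); return o+d*(z-o[2])/d[2]
def proj(ci,X):
    c=np.array(ci['R'])@np.array(X)+ci['t']; x,y=c[:2]/c[2]; f=1+ci['k1']*(x*x+y*y)
    return ci['fx']*x*f+ci['cx'],ci['fy']*y*f+ci['cy']
def two(c1,p1,c2,p2):
    A=[];b=[]
    M=np.zeros((3,3));v=np.zeros(3)
    for c,p in((c1,p1),(c2,p2)):
        o,d=ray(c,*p);d/=np.linalg.norm(d);P=np.eye(3)-np.outer(d,d);M+=P;v+=P@o
    X=np.linalg.solve(M,v); return X
def load(n): return pickle.load(open(n+'.pkl','rb'))
def crop(p,x0,y0,x1,y1,k): return cv2.resize(p[y0:y1,x0:x1],None,fx=k,fy=k,interpolation=cv2.INTER_CUBIC)
E
python3 - <<'E'
from h import *
p,d,c=load('top0');q,e,f=load('scene0')
cv2.imwrite('pics/tc1.png',crop(p,260,125,350,255,4.5)); cv2.imwrite('pics/tc2.png',crop(p,385,160,465,260,5))
cv2.imwrite('pics/sc1.png',crop(q,310,190,390,290,6)); cv2.imwrite('pics/sc2.png',crop(q,190,190,270,270,6))
E
```

```text
(no output)
```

View pics/tc1.png

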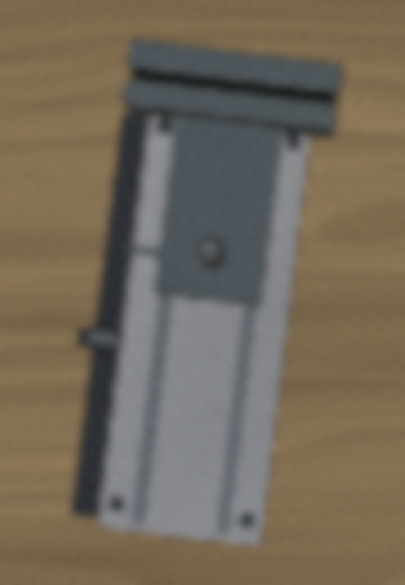

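View pics/tc2.png

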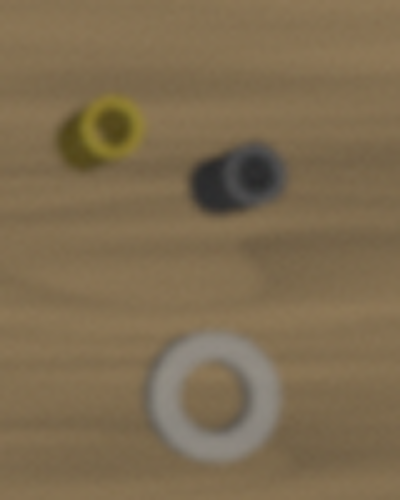

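View pics/sc1.png

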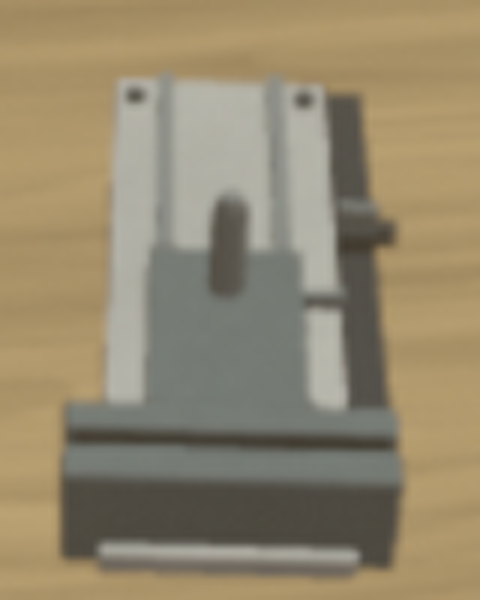

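View pics/sc2.png

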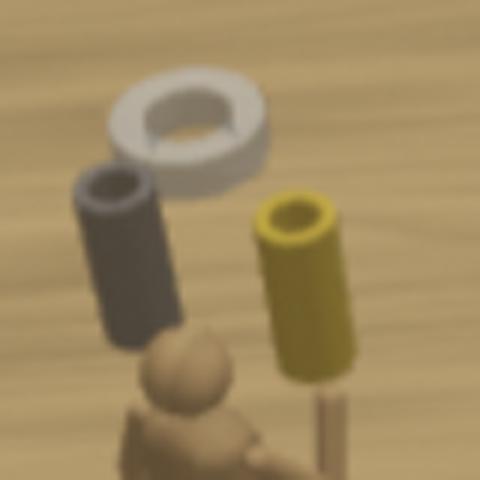

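Run:
```python
from h import *
np.set_printoptions(precision=4,suppress=True)
p,d,c=load('top0');q,e,f=load('scene0')
T=lambda x,y:(x/4.5+260-.4,y/4.5+125-.4)
U=lambda x,y:(x/5+385-.4,y/5+160-.4)
S=lambda x,y:(x/6+310-.4,y/6+190-.4)
V=lambda x,y:(x/6+190-.4,y/6+190-.4)
print('tube',onz(c,*U(255,175),.08),onz(f,*V(114,189),.08),two(c,U(255,175),f,V(114,189)))
print('yel',onz(c,*U(112,127),.08),onz(f,*V(296,219),.08))
print('tape',onz(c,*U(214,396),.024),onz(f,*V(188,118),.024))
print('spig',onz(c,*T(211,249),.084),onz(f,*S(232,195),.084),two(c,T(211,249),f,S(232,195)))
for n,a,z in(('BL',(97,527),.012),('BR',(261,543),.012),('r1a',(170,305),.012),('r1b',(139,525),.012),('r2a',(251,305),.012),('r2b',(222,530),.012),('jawBL',(131,38),.05),('jawBR',(341,63),.05),('ptr',(135,250),.028),('ptrb',(160,252),.028),('mk',(80,338),.03),('mkb',(117,340),.03)):
    print(n,onz(c,*T(*a),z))
for n,a,z in(('ptr',(340,298),.03),('mk',(394,230),.03),('mkb',(345,222),.03),('TL',(118,82),.012),('TR',(325,86),.012)): print(n,onz(f,*S(*a),z))
```

```text
tube [ 0.5584 -0.306   0.08  ] [ 0.5591 -0.3064  0.08  ] [ 0.5584 -0.3064  0.0794]
yel [ 0.5852 -0.2312  0.08  ] [ 0.5851 -0.2313  0.08  ]
tape [ 0.4418 -0.2945  0.024 ] [ 0.4422 -0.2955  0.024 ]
spig [0.6029 0.0327 0.084 ] [0.6004 0.0335 0.084 ] [0.6027 0.0329 0.086 ]
BL [0.4423 0.1069 0.012 ]
BR [0.4304 0.007  0.012 ]
r1a [0.5776 0.0601 0.012 ]
r1b [0.443  0.0813 0.012 ]
r2a [0.5766 0.0103 0.012 ]
r2b [0.4389 0.0307 0.012 ]
jawBL [0.7359 0.0793 0.05  ]
jawBR [ 0.7186 -0.0469  0.05  ]
ptr [0.6101 0.0802 0.028 ]
ptrb [0.6086 0.065  0.028 ]
mk [0.5569 0.1141 0.03  ]
mkb [0.5552 0.0918 0.03  ]
ptr [0.6081 0.0808 0.03  ]
mk [0.5675 0.1124 0.03  ]
mkb [0.5602 0.0921 0.03  ]
TL [0.4282 0.0083 0.012 ]
TR [0.4407 0.1068 0.012 ]
```

Run:
```python
from h import *
np.set_printoptions(precision=4,suppress=True)
p,d,c=load('top0');q,e,f=load('scene0')
# mannequin, pens
print('man foot?',onz(c,405,130,.01),onz(f,231,302,.015),'head',two(c,(415,113),f,(222,250)))
print('glue',onz(f,437,190,.09),'pot',onz(f,455,247,.095))
# white plate mask edges (top): boundary lines via ray onto z=.012
hsv=cv2.cvtColor(p,cv2.COLOR_BGR2HSV)
sub=p[180:250,275:330].astype(int)
m=((hsv[...,1]<60)&(hsv[...,2]>110)).astype(np.uint8); m[:130]=0;m[255:]=0;m[:,:270]=0;m[:,340:]=0
L=[];Rr=[]
for v in range(195,238):
    xs=np.where(m[v])[0]
    if len(xs)>10: L.append(onz(c,xs.min()-.5,v,.012));Rr.append(onz(c,xs.max()+.5,v,.012))
for E in(L,Rr):
    E=np.array(E)[:,:2].astype(np.float32); l=cv2.fitLine(E,cv2.DIST_HUBER,0,.01,.01).ravel(); l=l*np.sign(l[0]); print(len(E),l, np.arctan2(l[1],l[0]))
    print('spigot offset',(0.6027-l[2])*-l[1]+(0.0329-l[3])*l[0])
B=[]
for u in range(288,312):
    ys=np.where(m[:,u])[0]; B.append(onz(c,u,ys.max()+.5,.012))
E=np.array(B)[:,:2].astype(np.float32); l=cv2.fitLine(E,cv2.DIST_HUBER,0,.01,.01).ravel();print('bottom',l,np.arctan2(-l[0],l[1]))
cv2.imwrite('pics/mk1.png',cv2.resize(q[210:255,350:390],None,fx=14,fy=13,interpolation=cv2.INTER_NEAREST))
cv2.imwrite('pics/mk2.png',cv2.resize(p[165:215,272:312],None,fx=14,fy=11,interpolation=cv2.INTER_NEAREST))
```

```text
man foot? [ 0.749  -0.2463  0.01  ] [ 0.7622 -0.2465  0.015 ] head [ 0.7544 -0.2418  0.164 ]
glue [0.498  0.2912 0.09  ] pot [0.7223 0.2572 0.095 ]
43 [ 0.99   -0.1409  0.5008  0.0974] -0.1414065
spigot offset -0.049521096
43 [ 0.9893 -0.1458  0.4962 -0.0032] -0.1462931
spigot offset 0.051202163
bottom [0.1257 0.9921 0.4349 0.0654] -0.12599953
```

View pics/mk1.png

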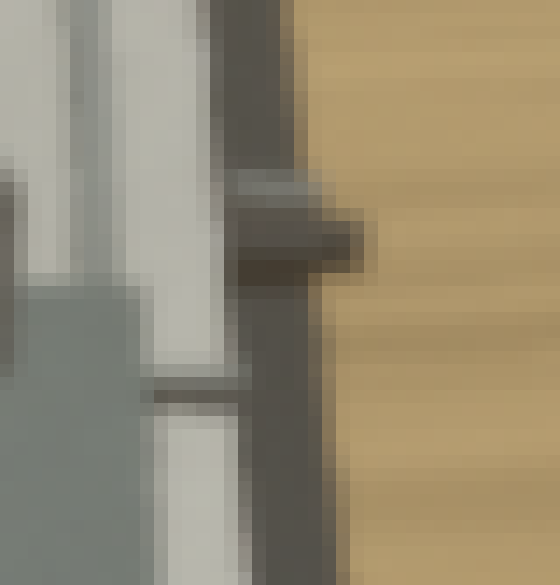

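View pics/mk2.png

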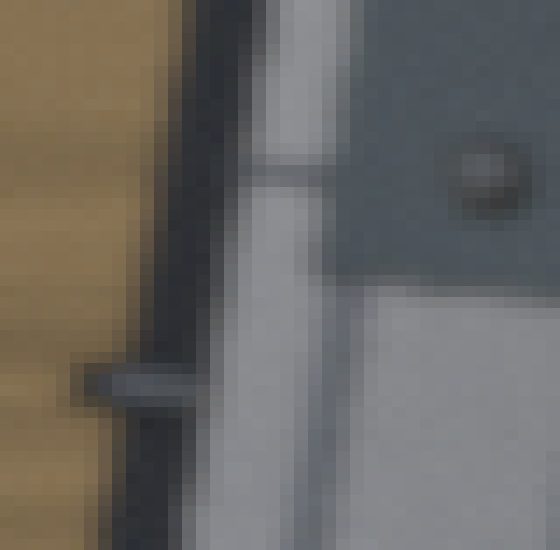

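Run:
```python
from h import *
np.set_printoptions(precision=4,suppress=True)
p,d,c=load('top0');q,e,f=load('scene0')
y=-.14;ex=np.array([np.cos(y),np.sin(y)]);ey=np.array([-np.sin(y),np.cos(y)])
sp=np.array([.6027,.0329])
def C(P): P=P[:2]-sp; return np.array([P@ex+.02,P@ey])
F=lambda a,b:(350+a/14-.5,210+b/13-.5)
G=lambda a,b:(272+a/14-.5,165+b/11-.5)
for n,a,z in(('rider far',(280,170),.032),('rider near',(280,208),.032),('rider L',(238,190),.032),('rider R',(322,190),.032),('fin top far',(345,222),.03),('fin bot near',(345,272),.03),('rider bot near',(275,285),.012),('ptr far',(200,377),.03),('ptr topnear',(200,390),.03),('ptr near',(200,416),.025)): print(n,C(onz(f,*F(*a),z)), C(onz(f,*F(*a),.012)))
for n,a,z in(('mark top',(150,363),.032),('mark bot',(150,406),.032),('fin top',(95,363),.03),('fin bot',(95,406),.03),('L',(72,385),.03),('R',(200,385),.032),('ptr up',(290,154),.03),('ptr lo',(290,187),.03)): print(n,C(onz(c,*G(*a),z)))
print(C(onz(c,*G(490,165),.084)))
```

```text
rider far [-0.0445  0.0596] [-0.0683  0.0625]
rider near [-0.0327  0.059 ] [-0.0561  0.0618]
rider L [-0.0379  0.0514] [-0.0615  0.054 ]
rider R [-0.0386  0.0672] [-0.0622  0.0703]
fin top far [-0.0312  0.0712] [-0.0522  0.0741]
fin bot near [-0.016   0.0702] [-0.0365  0.0731]
rider bot near [-0.0319  0.0596] [-0.0319  0.0596]
ptr far [0.0161 0.042 ] [-0.0036  0.0442]
ptr topnear [0.0198 0.0419] [0.0002 0.044 ]
ptr near [0.0218 0.0421] [0.0078 0.0437]
mark top [-0.0293  0.0615]
mark bot [-0.0398  0.0602]
fin top [-0.0304  0.0723]
fin bot [-0.041  0.071]
L [-0.0364  0.0761]
R [-0.0335  0.0512]
ptr up [0.0259 0.0412]
ptr lo [0.0177 0.0402]
[ 0.0214 -0.    ]
```

>>> arm_command --plan '[[[0,0,0,0,0,0.18,0.7],[0,0,0,0,0,0.18,0.7],[0,0,0,0,0,0.18,0.7],[0,0,0,0,0,0.18,0.7],[0,0,0,0,0,0.18,0.7],[0,0,0,0,0,0.18,0.7],[0,0,0,0,0,0.18,0.7]]]' --grip_force 30

```text
t: 0.98
eef_pos: [0.2485, 0.5136, 0.1809]
tool_rot: [0.769, 0.64, -0.006, 0.002]
force: [0.0, -0.3, 0.4]
gripper_width: 0.0659
```

```bash
cat > go.py <<'E'
# print shift in tool axes (cm) to world target
import sys
from h import *
from workcell import arm
from scipy.spatial.transform import Rotation as R
np.set_printoptions(precision=4,suppress=True)
def go(X,yaw=None):
    s=arm.read_state(); Rm=R.from_quat(s['tool_rot']); M=Rm.as_matrix()
    print('t',s['t'],'pos',s['eef_pos'],'F',s['force'],'w',s['gripper_width'],'yaw(y)',np.arctan2(M[1,1],M[0,1]),'zaxis',M[:,2])
    if yaw is not None:
        y=np.array([np.cos(yaw),np.sin(yaw),0]);z=np.array([0,0,-1.]);x=np.cross(y,z)
        D=np.c_[x,y,z]; print('rotvec',R.from_matrix(M.T@D).as_rotvec())
    print('shift cm',M.T@(np.array(X)-s['eef_pos'])*100)
if __name__=='__main__': go([float(a) for a in sys.argv[1:4]],float(sys.argv[4]) if len(sys.argv)>4 else None)
E
python3 go.py 0.5587 -0.3064 0.187 -0.14
```

```text
t 0.975 pos [0.2485 0.5136 0.1809] F [ 0.042  -0.296   0.4448] w 0.06590233373198257 yaw(y) -0.18272731586433746 zaxis [-0.0068 -0.0098 -0.9999]
rotvec [-0.0051  0.0108 -0.0427]
shift cm [-74.9996  45.4038  -0.0183]
```

>>> arm_command --plan '[[[-4.7,2.85,-0.2,0,0.01,-0.04,0.7],[-4.7,2.85,-0.2,0,0,0,0.7],[-4.7,2.85,-0.1,0,0,0,0.7],[-4.7,2.85,-0.1,0,0,0,0.7],[-4.7,2.85,-0.1,0,0,0,0.7],[-4.7,2.85,-0.1,0,0,0,0.7],[-4.7,2.85,-0.1,0,0,0,0.7],[-4.7,2.85,-0.1,0,0,0,0.7],[-4.7,2.85,-0.1,0,0,0,0.7],[-4.7,2.85,-0.1,0,0,0,0.7],[-4.7,2.85,-0.1,0,0,0,0.7],[-4.7,2.85,-0.1,0,0,0,0.7],[-4.7,2.85,-0.1,0,0,0,0.7],[-4.7,2.85,-0.1,0,0,0,0.7]]]'

```text
t: 2.72
eef_pos: [0.5533, -0.214, 0.1905]
tool_rot: [0.754, 0.657, -0.004, -0.003]
force: [0.4, 0.1, 0.5]
gripper_width: 0.0655
```

```bash
python3 go.py 0.5587 -0.3064 0.187 -0.14
```

```text
t 2.725 pos [ 0.5533 -0.214   0.1905] F [0.4006 0.1015 0.4844] w 0.06550651194217331 yaw(y) -0.1360151432568722 zaxis [-0.0098  0.0005 -1.    ]
rotvec [-0.0098  0.0009  0.004 ]
shift cm [-9.0813  1.7869  0.3424]
```

>>> arm_command --plan '[[[-4.5,0.9,0,-0.01,0,0,0.7],[-4.0,0.8,0,0,0,0,0.7],[-0.5,0,0,0,0,0,0.7]]]'

```text
t: 3.1
eef_pos: [0.5576, -0.3114, 0.1876]
tool_rot: [0.755, 0.656, -0.001, -0.001]
force: [-0.2, 0.1, -0.3]
gripper_width: 0.0659
```

```bash
python3 go.py 0.5587 -0.3064 0.06 -0.14
```

```text
t 3.1 pos [ 0.5576 -0.3114  0.1876] F [-0.158   0.1161 -0.333 ] w 0.06586174167135979 yaw(y) -0.13990900780948112 zaxis [-0.0023  0.0009 -1.    ]
rotvec [-0.0024 -0.0006  0.0001]
shift cm [ 0.5064  0.0679 12.7565]
```

>>> arm_command --plan '[[[0.5,0.1,3,0,0,0,0.7],[0,0,3,0,0,0,0.7],[0,0,3,0,0,0,0.7],[0,0,2,0,0,0,0.7],[0,0,1.5,0,0,0,0.7]]]'

```text
t: 3.72
eef_pos: [0.5591, -0.3016, 0.0593]
tool_rot: [0.754, 0.657, 0.001, -0.002]
force: [0.8, -0.1, 0.3]
gripper_width: 0.0659
```

```bash
python3 go.py 0.5587 -0.3064 0.057 -0.14
cat > look.py <<'E'
import sys
from h import *
from workcell import eyes
tag=sys.argv[1]
for n in("top","scene"):
    p,d=eyes.read_camera(n); pickle.dump((p,d,eyes.camera_info(n)),open(f"{n}{tag}.pkl","wb"))
    b=[int(a) for a in sys.argv[2 if n=="top" else 3].split(',')]
    cv2.imwrite(f"pics/{n}{tag}.png",crop(p,*b[:4],b[4]))
E
python3 look.py 1 385,140,475,250,5 180,180,280,280,6
```

```text
t 3.725 pos [ 0.5591 -0.3016  0.0593] F [ 0.8133 -0.1394  0.2773] w 0.06594402287923128 yaw(y) -0.13792119691596672 zaxis [-0.002   0.0039 -1.    ]
rotvec [-0.0026 -0.0036  0.0021]
shift cm [-0.4829  0.0279  0.2256]
```

View pics/scene1.png

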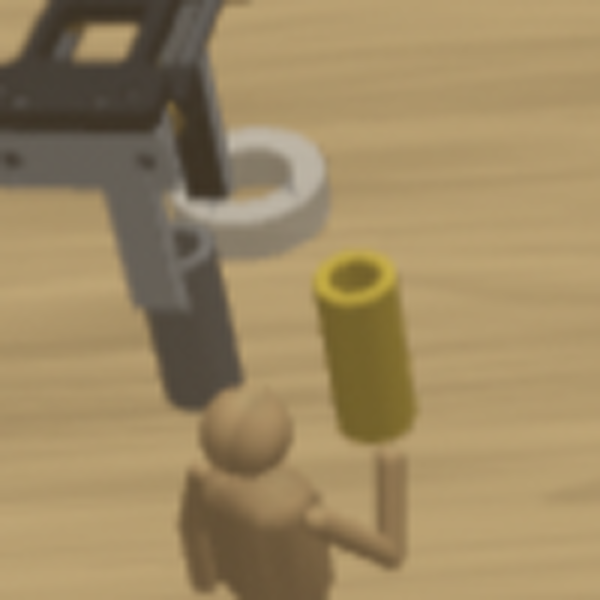

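View pics/top1.png

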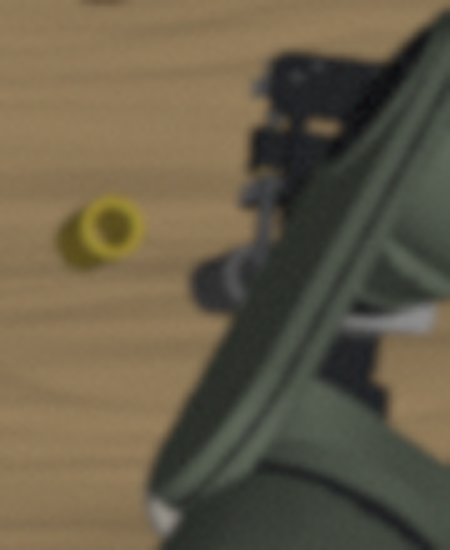

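Run:
```python
from h import *
p,d,c=load('top1');q,e,f=load('scene1')
k=lambda P:tuple(round(float(v),1) for v in ((np.array(proj(f,P))-[180,180]+.5)*6))
k2=lambda P:tuple(round(float(v),1) for v in ((np.array(proj(c,P))-[385,140]+.5)*5))
y=-.14
for off in(.033,.055,-.033):
    for w in(-.008,.008):
        print(off,w,k((.5591+off*np.cos(y)-w*np.sin(y),-.3016+off*np.sin(y)+w*np.cos(y),.042)))
print('tube axis',k((.5587,-.3064,.042)),k((.5587,-.3064,.08)),k((.5587,-.3064,.0)),k2((.5587,-.3064,.08)))
print(k((.5587+.033*.99,-.3064-.033*.14,.042)))
```

```text
0.033 -0.008 (162.4, 371.5)
0.033 0.008 (201.2, 372.7)
0.055 -0.008 (148.2, 408.9)
0.055 0.008 (187.7, 410.1)
-0.033 -0.008 (202.3, 266.7)
-0.033 0.008 (239.1, 267.8)
tube axis (190.2, 318.4) (174.8, 249.0) (206.5, 391.5) (256.2, 274.8)
(169.9, 372.2)
```

Run:
```python
from h import *
from workcell import arm
print(arm.read_state()['eef_pos'],arm.read_state()['joints'])
q,e,f=load('scene1')
cv2.imwrite('pics/s1b.png',cv2.resize(q[170:255,165:235],None,fx=8,fy=7,interpolation=cv2.INTER_CUBIC))
R=np.array(f['R']);t=np.array(f['t'])
for u,v in((205,228),(208,222),(209,205),(200,220),(214,208),(213,212),(203,232),(208,235),(212,240),(214,225)):
    dd=e[v,u]; o,dr=ray(f,u,v); print((u,v),q[v,u],dd,(o+dr*dd).round(4))
```

```text
[ 0.55787263 -0.3009989   0.05803892] [-0.63223588  0.45833213  1.49171279  0.00195558  1.19893717 -0.49493765]
(205, 228) [ 87  96 102] 0.9444515 [ 0.6014 -0.3076  0.0943]
(208, 222) [ 96 104 110] 0.9359841 [ 0.6001 -0.298   0.1109]
(209, 205) [70 79 86] 0.8631826 [ 0.6352 -0.2791  0.1868]
(200, 220) [ 90 102 109] 0.92730236 [ 0.602  -0.3144  0.12  ]
(214, 208) [37 52 62] 1.0060446 [ 0.5246 -0.2949  0.093 ]
(213, 212) [53 66 75] 1.0156678 [ 0.5228 -0.2998  0.0791]
(203, 232) [ 98 137 159] 1.0734664 [ 0.5065 -0.3404  0.0006]
(208, 235) [61 72 79] 0.9970948 [ 0.5718 -0.3121  0.0461]
(212, 240) [61 72 80] 1.007117 [ 0.573  -0.3049  0.0296]
(214, 225) [67 76 84] 0.9866766 [ 0.5662 -0.2938  0.0725]
```

View pics/s1b.png

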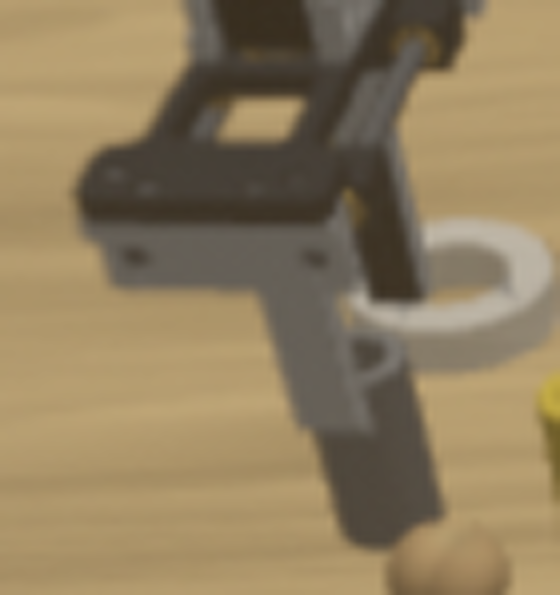

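Run:
```python
from h import *
q,e,f=load('scene0')
for w in(.047,-.047):
  for z in (0.186,.169,.21): print(proj(f,(0.2505+w*.4366,.5166+w*.8997,z)))
cv2.imwrite('pics/s0g.png',cv2.resize(q[30:130,450:550],None,fx=6,fy=6,interpolation=cv2.INTER_CUBIC))
```

```text
(np.float64(502.6153707631205), np.float64(116.8412596057187))
(np.float64(501.09023866660493), np.float64(121.91460001220044))
(np.float64(504.80824960041684), np.float64(109.53554302468952))
(np.float64(471.191693266239), np.float64(111.88662674714976))
(np.float64(469.9462144844705), np.float64(116.91505530235237))
(np.float64(472.9820660612936), np.float64(104.6478992421828))
```

View pics/s0g.png

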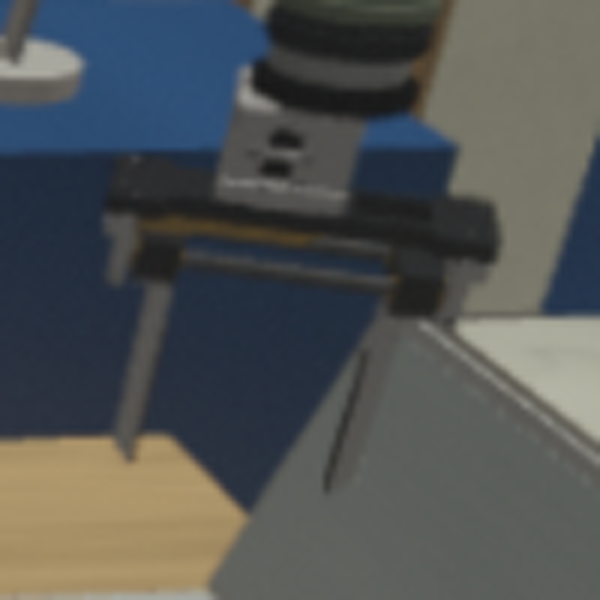

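```bash
python3 - <<'E'
from h import *
from workcell import arm
q,e,f=load('scene1')
ex=np.array([np.cos(-.14),np.sin(-.14),0])
for off in (.033,.043):
  o,d=ray(f,206.5,230.9); P0=np.array([.558,-.301,0]); s=((P0-o)@ex+off)/(d@ex); print(o+d*s)
E
python3 go.py .5587 -.3064 .020 -.14
```

```text
[ 0.5902544  -0.30860467  0.07554884]
[ 0.60074292 -0.30583922  0.08454356]
t 3.825 pos [ 0.5579 -0.301   0.058 ] F [ 0.6366 -0.7868  0.025 ] w 0.06578187083559321 yaw(y) -0.13800111654388184 zaxis [-0.0049  0.0058 -1.    ]
rotvec [-0.0056 -0.0051  0.002 ]
shift cm [-0.543   0.1777  3.8002]
```

>>> arm_command --plan '[[[-0.5,0.1,1.2,-0.005,-0.005,0,0.7],[0,0,1.2,0,0,0,0.7],[0,0,0.8,0,0,0,0.7],[0,0,0.3,0,0,0,0.7]]]'

```text
t: 4.32
eef_pos: [0.56, -0.3073, 0.0233]
tool_rot: [0.754, 0.657, 0.0, 0.002]
force: [0.1, 0.3, 0.1]
gripper_width: 0.0659
```

```bash
python3 go.py .5587 -.3064 .020 -.14; python3 look.py 2 385,140,475,250,5 180,180,260,260,7
```

```text
t 4.325 pos [ 0.56   -0.3073  0.0233] F [0.1275 0.2698 0.1332] w 0.06586583166131796 yaw(y) -0.1378036120119211 zaxis [ 0.0034 -0.0028 -1.    ]
rotvec [0.0038 0.0023 0.0022]
shift cm [ 0.0748 -0.1399  0.3321]
```

View pics/scene2.png

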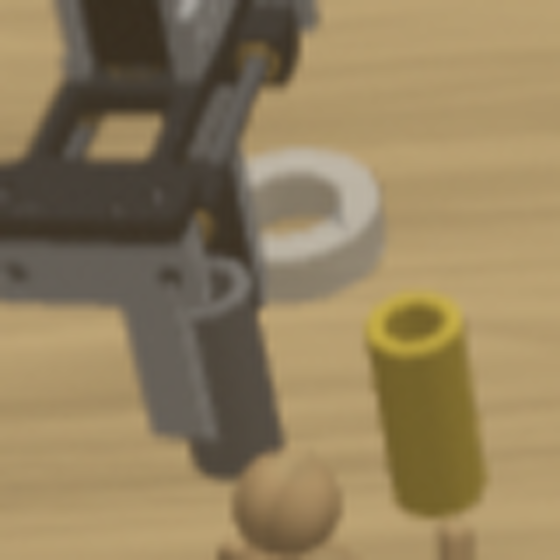

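Run:
```python
from h import *
q,e,f=load('scene2')
ex=np.array([np.cos(-.138),np.sin(-.138),0]); P0=np.array([.560,-.3073,0])
for u,v in((202,241.3),(210,241.6),(205.9,241.6)):
  for off in (.033,.043):
    o,d=ray(f,u,v); s=((P0-o)@ex+off)/(d@ex); print(u,v,off,(o+d*s).round(4))
for u,v in((203,236),(206,236),(203,230),(206,230),(198,222),(195,219)):
    o,dr=ray(f,u,v); print((u,v),(o+dr*e[v,u]).round(4))
```

```text
202 241.3 0.033 [ 0.5909 -0.3248  0.0435]
202 241.3 0.043 [ 0.6014 -0.3218  0.053 ]
210 241.6 0.033 [ 0.5936 -0.3053  0.0433]
210 241.6 0.043 [ 0.6041 -0.3026  0.0528]
205.9 241.6 0.033 [ 0.5922 -0.3154  0.0429]
205.9 241.6 0.043 [ 0.6027 -0.3125  0.0524]
(203, 236) [ 0.6024 -0.3162  0.0707]
(206, 236) [ 0.6042 -0.3088  0.0716]
(203, 230) [ 0.6027 -0.3129  0.0897]
(206, 230) [ 0.6043 -0.3056  0.0905]
(198, 222) [ 0.6378 -0.3099  0.1437]
(195, 219) [ 0.6381 -0.3146  0.1528]
```

>>> arm_command --plan '[[[0.1,-0.1,0.5,0.004,0.002,0,0.7],[0,0,0,0,0,0,0.3],[0,0,0,0,0,0,0],[0,0,0,0,0,0,0],[0,0,0,0,0,0,0],[0,0,0,0,0,0,0],[0,0,0,0,0,0,0]]]' --grip_force 30

```text
t: 5.3
eef_pos: [0.5599, -0.3067, 0.0195]
tool_rot: [0.754, 0.657, 0.0, 0.001]
force: [-0.7, -0.6, -0.4]
gripper_width: 0.0335
```

```bash
python3 go.py .5587 -.3064 .14 -.14
```

```text
t 5.3 pos [ 0.5599 -0.3067  0.0195] F [-0.7459 -0.5631 -0.419 ] w 0.03354567107475598 yaw(y) -0.13778683607168202 zaxis [ 0.0013 -0.0015 -1.    ]
rotvec [0.0015 0.0013 0.0022]
shift cm [  0.0019  -0.1068 -12.0498]
```

>>> arm_command --plan '[[[0,0,-2,0,0,0,0],[0,0,-3,0,0,0,0],[0,0,-3,0,0,0,0],[0,0,-3,0,0,0,0],[0,0,-2.5,0,0,0,0],[0,0,-1,0,0,0,0]]]'

```text
t: 6.05
eef_pos: [0.5602, -0.3067, 0.1748]
tool_rot: [0.754, 0.657, 0.001, 0.003]
force: [-0.9, -0.5, -0.9]
gripper_width: 0.0337
```

```bash
python3 go.py .60 .033 .145 -.14;python3 look.py 3 385,140,475,250,5 140,130,260,250,5
```

```text
t 6.05 pos [ 0.5602 -0.3067  0.1748] F [-0.9496 -0.5396 -0.9468] w 0.03367646207373882 yaw(y) -0.137732013253149 zaxis [ 0.0041 -0.0032 -1.    ]
rotvec [0.0046 0.0026 0.0023]
shift cm [34.199  -0.7385  2.8826]
```

View pics/scene3.png

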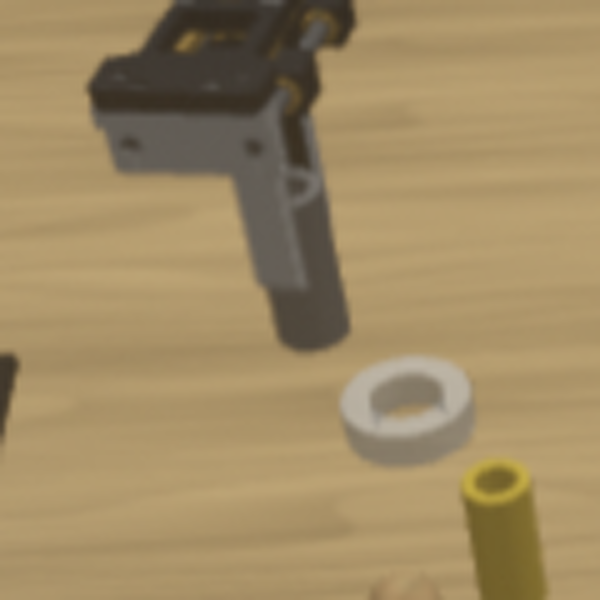

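>>> arm_command --plan '[[[4.9,-0.1,0,0.004,0.002,0,0],[5,-0.1,0,0,0,0,0],[5,-0.1,0,0,0,0,0],[5,-0.1,0,0,0,0,0],[5,-0.1,0,0,0,0,0],[4,-0.1,0,0,0,0,0],[2,0,0,0,0,0,0],[0,0,0,0,0,0,0]]]'

```text
t: 7.15
eef_pos: [0.591, 0.0094, 0.1625]
tool_rot: [0.755, 0.655, -0.005, -0.007]
force: [-0.8, -0.5, -0.8]
gripper_width: 0.0334
```

```bash
python3 go.py .602 .033 .135 -.14
```

```text
t 7.15 pos [0.591  0.0094 0.1625] F [-0.8165 -0.5115 -0.7957] w 0.03336344131175789 yaw(y) -0.14105091311863774 zaxis [-0.018   0.0041 -0.9998]
rotvec [-0.0184 -0.0015 -0.0011]
shift cm [2.4846 0.8103 2.7361]
```

>>> arm_command --plan '[[[2.2,0.7,1.5,-0.018,0,0,0],[0.2,0.1,1.0,0,0,0,0],[0,0,0.3,0,0,0,0],[0,0,0,0,0,0,0]]]'

```text
t: 7.65
eef_pos: [0.6018, 0.0259, 0.1326]
tool_rot: [0.757, 0.653, -0.002, 0.0]
force: [0.1, 0.0, -0.2]
gripper_width: 0.0335
```

```bash
python3 go.py .602 .033 .125 -.14;python3 look.py 4 260,125,350,255,4.5 300,150,400,290,4.5
```

```text
t 7.65 pos [0.6018 0.0259 0.1326] F [ 0.0946  0.0235 -0.2499] w 0.03352704343056775 yaw(y) -0.14656889226883396 zaxis [-0.0022 -0.0021 -1.    ]
rotvec [-0.0018  0.0024 -0.0066]
shift cm [ 0.7111 -0.0868  0.7581]Traceback (most recent call last):
  File "look.py", line 7, in <module>
    b=[int(a) for a in sys.argv[2 if n=="top" else 3].split(',')]
       ~~~^^^
ValueError: invalid literal for int() with base 10: '4.5'
```

>>> arm_command --plan '[[[0.7,-0.1,0.7,-0.002,0.002,-0.006,0],[0,0,0,0,0,0,0],[0,0,0,0,0,0,0]]]'

```text
t: 8.07
eef_pos: [0.6026, 0.0323, 0.1264]
tool_rot: [0.755, 0.655, 0.001, 0.001]
force: [0.5, 0.1, -1.2]
gripper_width: 0.0336
```

```bash
python3 go.py .602 .033 .125 -.14;python3 look.py 4 260,125,350,255,4 300,150,400,290,4
```

```text
t 8.075 pos [0.6026 0.0323 0.1264] F [ 0.5008  0.1179 -1.1895] w 0.033578474784637 yaw(y) -0.14128256903711514 zaxis [ 0.0025 -0.0008 -1.    ]
rotvec [ 0.0026  0.0004 -0.0013]
shift cm [ 0.056  -0.0718  0.1442]
```

View pics/scene4.png

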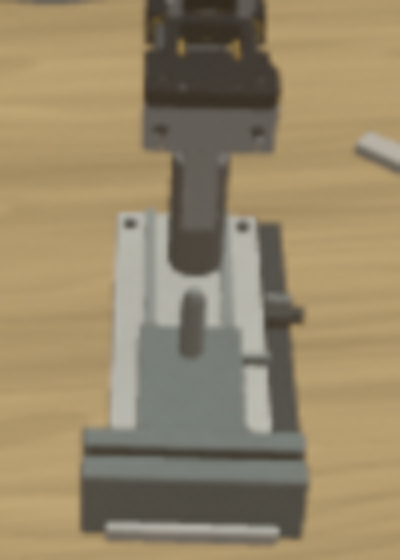

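View pics/top4.png

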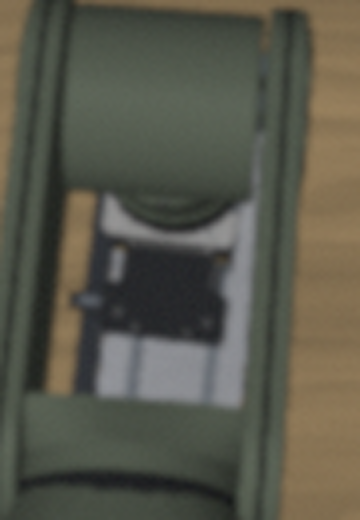

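Run:
```python
from h import *
q,e,f=load('scene4')
k=lambda P:tuple(round(float(v),1) for v in ((np.array(proj(f,P))-[300,150]+.5)*4))
for P in((.6026,.0323,.107),(.6026+.017*.9,.0323,.107),(.6026,.0323+.017,.107),(.6026,.0323-.017,.107),(.602,.033,.084),(.602,.033,.034)): print(k(P))
print('spigot tip seen at ~(194,290) dome top')
cv2.imwrite('pics/s4b.png',cv2.resize(q[185:245,330:370],None,fx=12,fy=10,interpolation=cv2.INTER_CUBIC))
```

```text
(195.4, 263.6)
(199.3, 279.9)
(223.3, 261.9)
(167.3, 265.4)
(194.6, 292.2)
(190.9, 352.8)
spigot tip seen at ~(194,290) dome top
```

View pics/s4b.png

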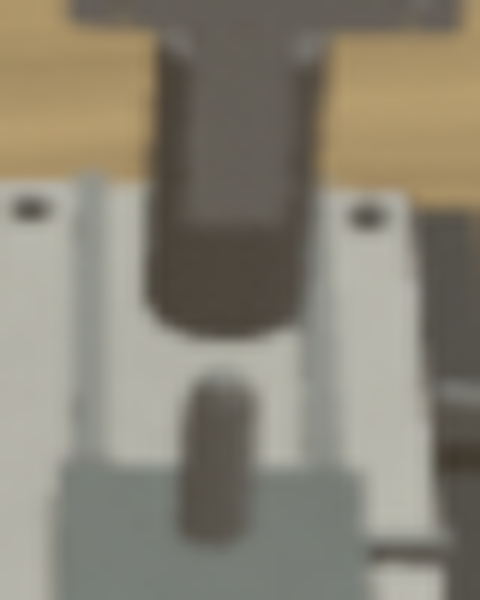

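Run:
```python
from h import *
q,e,f=load('scene4')
for u,v in((348,210),(348,213),(348,215),(348,216),(348,217),(348,218),(347,228),(347,232),(347,236)):
    o,dr=ray(f,u,v); print((u,v),(o+dr*e[v,u]).round(4))
```

```text
(348, 210) [0.6163 0.0281 0.1348]
(348, 213) [0.6152 0.0287 0.1249]
(348, 215) [0.6161 0.0288 0.1195]
(348, 216) [0.618  0.0286 0.1181]
(348, 217) [0.6175 0.0288 0.1145]
(348, 218) [0.617  0.0291 0.111 ]
(347, 228) [0.6093 0.0295 0.073 ]
(347, 232) [0.6083 0.0303 0.059 ]
(347, 236) [0.6084 0.0309 0.0457]
```

>>> arm_command --plan '[[[0.1,0,1.0,0.002,0,0,0],[0,0,1.0,0,0,0,0],[0,0,1.0,0,0,0,0],[0,0,0.5,0,0,0,0]]]'

```text
t: 8.68
eef_pos: [0.6025, 0.0335, 0.0888]
tool_rot: [0.755, 0.655, -0.0, 0.0]
force: [-0.2, 0.0, -0.3]
gripper_width: 0.0337
```

```bash
python3 go.py .602 .033 .05 -.14;python3 look.py 5 260,125,350,255,4 330,185,370,245,9
```

```text
t 8.675 pos [0.6025 0.0335 0.0888] F [-0.2368  0.0157 -0.2647] w 0.033697342377948365 yaw(y) -0.14112506556368498 zaxis [-0.0003 -0.0004 -1.    ]
rotvec [-0.0002  0.0005 -0.0011]
shift cm [-0.0557 -0.042   3.8773]
```

View pics/scene5.png

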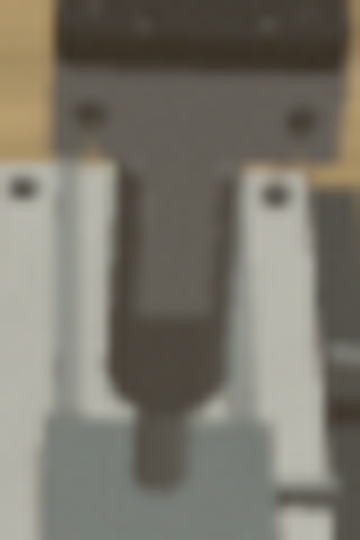

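>>> arm_command --plan '[[[0,0,1.0,0,0,0,0],[0,0,1.0,0,0,0,0],[0,0,0.7,0,0,0,0],[0,0,0.4,0,0,0,0],[0,0,0.2,0,0,0,0]]]'

```text
t: 9.4
eef_pos: [0.6029, 0.0334, 0.054]
tool_rot: [0.755, 0.655, 0.0, 0.0]
force: [-0.1, 0.0, -1.4]
gripper_width: 0.0333
```

```bash
python3 go.py .602 .033 .0505 -.14;python3 look.py 6 260,125,350,255,4 330,185,370,245,9
```

```text
t 9.4 pos [0.6029 0.0334 0.054 ] F [-0.1114  0.0426 -1.3505] w 0.03334216319740565 yaw(y) -0.14121744725994703 zaxis [ 0.0004 -0.0005 -1.    ]
rotvec [ 0.0005  0.0004 -0.0012]
shift cm [-0.0531 -0.083   0.3549]
```

View pics/scene6.png

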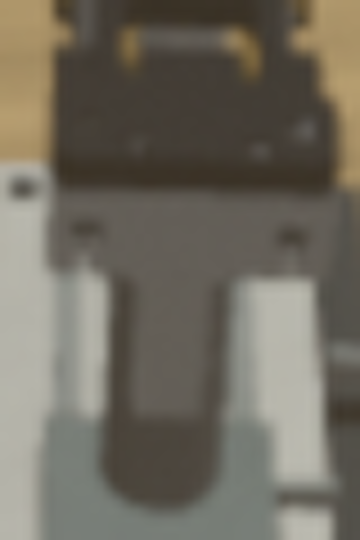

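>>> arm_command --plan '[[[0,0,0.3,0,0,0,0],[0,0,0.2,0,0,0,0]]]'

```text
t: 9.75
eef_pos: [0.6037, 0.0334, 0.0534]
tool_rot: [0.755, 0.656, 0.0, 0.001]
force: [-5.5, -0.1, 9.2]
gripper_width: 0.034
```

>>> arm_command --plan '[[[0,0,0,0,0,0,0],[0,0,0,0,0,0,0],[0,0,0,0,0,0,0]]]' --grip_force 40

```text
t: 10.12
eef_pos: [0.6046, 0.0333, 0.0543]
tool_rot: [0.755, 0.656, 0.001, 0.002]
force: [-0.8, 0.3, -1.3]
gripper_width: 0.0336
```

```bash
python3 go.py .602 .033 .0534 -.14;python3 look.py 7 260,125,350,255,4 310,160,390,260,6
```

```text
t 10.125 pos [0.6046 0.0333 0.0543] F [-0.8094  0.29   -1.3225] w 0.033553941877968764 yaw(y) -0.14087565450337447 zaxis [ 0.0038 -0.0009 -1.    ]
rotvec [ 0.0039  0.0004 -0.0009]
shift cm [-0.069  -0.2579  0.0888]
```

View pics/scene7.png

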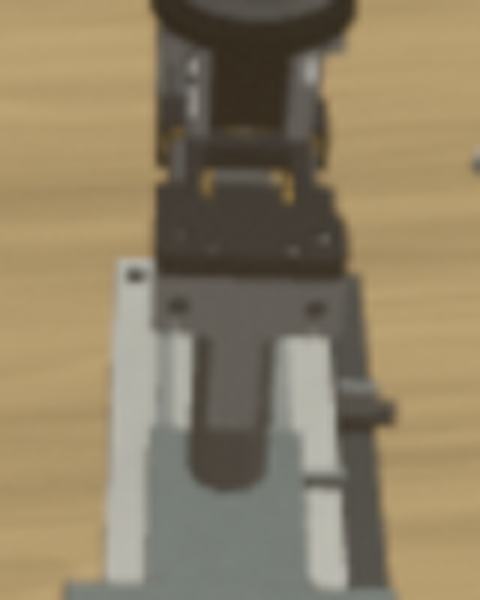

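>>> arm_command --plan '[[[0,-0.5,0.2,0.004,0,0,0],[0,-0.7,0.1,0,0,0,0],[0,-0.7,0,0,0,0,0],[0,-0.7,0,0,0,0,0],[0,-0.7,0,0,0,0,0],[0,-0.7,0,0,0,0,0]]]' --grip_force 40

```text
t: 10.98
eef_pos: [0.5709, 0.038, 0.0536]
tool_rot: [0.755, 0.655, 0.006, 0.007]
force: [5.9, -0.5, -2.1]
gripper_width: 0.0337
```

```bash
python3 go.py .602 .033 .0534 -.14;python3 look.py 8 260,125,350,255,4 310,160,390,260,6
```

```text
t 10.975 pos [0.5709 0.038  0.0536] F [ 5.924  -0.5303 -2.0713] w 0.0337113868324997 yaw(y) -0.141470369823678 zaxis [ 0.0178 -0.0022 -0.9998]
rotvec [ 0.0179 -0.0003 -0.0015]
shift cm [-0.0611  3.1515  0.0755]
```

View pics/scene8.png

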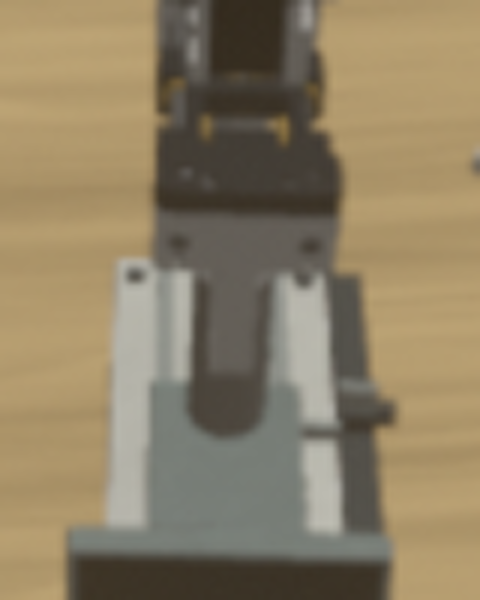

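View pics/top8.png

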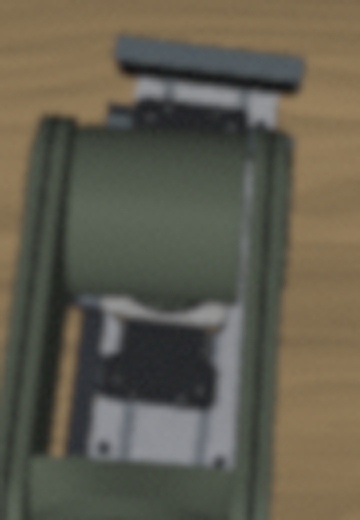

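Run:
```python
from h import *
np.set_printoptions(precision=4,suppress=True)
p,d,c=load('top0');q,e,f=load('scene0');q8,e8,_=load('scene8')
g=cv2.cvtColor(p,cv2.COLOR_BGR2GRAY).astype(int)
print('top0 mark');print(g[194:206,274:290])
print('top0 ptr');print(g[174:187,284:298])
g=cv2.cvtColor(q,cv2.COLOR_BGR2GRAY).astype(int)
print('scene0 mark');print(g[219:236,362:380])
print('scene0 ptr');print(g[234:246,358:370])
g=cv2.cvtColor(q8,cv2.COLOR_BGR2GRAY).astype(int)
print('scene8');print(g[219:240,357:380])
print(-c['R'].T@c['t'],-f['R'].T@f['t'])
```

```text
top0 mark
[[104 105 105 106 105 103  96  79  59  48  46  47  62  93 122 136]
 [101 102 103 102 102 100  91  74  54  47  45  49  64  98 126 138]
 [102 101 100 100  99  97  88  67  51  44  45  50  68 102 130 139]
 [103 101 100  93  89  85  77  64  51  48  47  50  69 105 131 139]
 [107 104  99  83  69  68  70  69  64  62  60  57  72 105 131 140]
 [111 110 101  80  63  65  77  81  80  77  75  72  79 106 132 139]
 [112 109 100  78  61  64  75  80  83  81  82  81  89 112 132 139]
 [111 107  96  81  69  66  65  64  67  68  69  76  91 116 134 139]
 [107 104  99  93  87  77  63  52  50  51  55  64  90 119 134 140]
 [107 106 106 103 102  89  71  52  42  45  46  63  96 123 136 138]
 [109 108 109 108 104  94  72  53  46  45  48  65 101 128 136 138]
 [109 110 109 109 106  93  71  52  48  46  49  68 104 130 138 137]]
top0 ptr
[[ 70  52  48  50  52  72 109 135 144 142 139 125 104  88]
 [ 70  52  49  49  53  78 111 136 142 142 138 122 100  86]
 [ 66  52  47  48  57  82 114 136 143 142 138 124 101  85]
 [ 62  51  50  47  61  88 119 137 143 142 136 122 100  84]
 [ 60  49  49  50  63  91 117 134 137 13
[... 3797 characters left out ...]
3 142 130  97  81  78  80  78  83 112 145 154
  155 156 156 157 156]
 [123 124 129 150 172 174 174 174 158 109  83  79  80  81  83 108 141 152
  153 153 152 152 152]
 [124 123 129 154 180 183 183 182 168 119  84  81  81  80  82 101 131 146
  147 147 146 146 146]
 [124 123 130 156 181 184 184 183 169 124  85  79  80  80  81  96 125 142
  144 144 144 144 144]
 [123 123 130 156 181 184 184 184 172 134  89  80  79  80  81  96 126 144
  146 147 148 148 147]
 [123 124 128 153 180 184 184 183 175 141  91  81  80  80  81  98 130 150
  152 152 153 153 153]
 [123 123 126 143 171 183 184 183 176 146  92  81  80  81  81  95 127 150
  152 152 152 152 152]]
[0.4667 0.0092 1.1859] [ 1.3404 -0.1108  0.7188]
```

Run:
```python
from h import *
np.set_printoptions(precision=4,suppress=True)
p,d,c=load('top0');q,e,f=load('scene0')
y=-.141;ex=np.array([np.cos(y),np.sin(y)]);ey=np.array([-np.sin(y),np.cos(y)])
sp=np.array([.6027,.0329])
def C(P): P=P[:2]-sp; return np.array([P@ex+.02,P@ey])
for n,u,v,z in(('mk',282.5,199.6,.032),('mk',284,199.75,.032),('mktip',278,199.55,.032),('mktip',278,199.55,.02),('ptr',291,180.17,.028),('ptr',293,180.3,.028),):print(n,C(onz(c,u,v,z)))
for n,u,v,z in(('mk',367,223.8,.032),('mk',369,223.9,.032),('ptr top',362,238.85,.03),('ptr top',362,238.85,.028),('tipfar',374,226.3,.032),('tipfar',374,226.3,.02),('tip cen',374,228.5,.02)):print('s',n,C(onz(f,u,v,z)))
# px per mm in scene
P=np.array([*( sp+ex*-.056+ey*.055),.03]);a=np.array(proj(f,P));print(np.array(proj(f,P+[*(ex*.01),0]))-a,np.array(proj(f,P+[0,0,.01]))-a, np.array(proj(f,P+[*(ey*.01),0]))-a)
```

```text
mk [-0.0349  0.06  ]
mk [-0.0348  0.0559]
mktip [-0.0363  0.0721]
mktip [-0.0355  0.0733]
ptr [0.0211 0.044 ]
ptr [0.0214 0.0386]
s mk [-0.0393  0.0527]
s mk [-0.0392  0.0579]
s ptr top [0.0176 0.0375]
s ptr top [0.0154 0.0377]
s tipfar [-0.03    0.0705]
s tipfar [-0.044   0.0724]
s tip cen [-0.0351  0.0719]
[0.1933 2.4984] [ 0.2946 -2.9062] [3.8085 0.1093]
```

>>> arm_command --plan '[[[0,-0.7,0,0.01,0,0,0],[0,-0.7,0,0.005,0,0,0],[0,-0.6,0,0,0,0,0],[0,-0.3,0,0,0,0,0],[0,-0.1,0,0,0,0,0]]]'

```text
t: 11.7
eef_pos: [0.552, 0.0407, 0.0537]
tool_rot: [0.755, 0.655, 0.006, 0.006]
force: [6.5, -1.0, -2.9]
gripper_width: 0.0337
```

```bash
cat > meas.py <<'E'
import sys
from h import *
np.set_printoptions(precision=4,suppress=True)
tag=sys.argv[1]
y=-.141;ex=np.array([np.cos(y),np.sin(y)]);ey=np.array([-np.sin(y),np.cos(y)]);sp=np.array([.6027,.0329])
def C(P): P=P[:2]-sp; return np.array([P@ex+.02,P@ey])
def ptr(q,f,r0,cols):
    g=cv2.cvtColor(q,cv2.COLOR_BGR2GRAY).astype(float); out=[]
    for u in cols:
        w=np.clip(180-g[:,u],0,None); lo=max(r0-12,0); k=lo+np.argmax(w[lo:r0+12]); sl=slice(k-3,k+4)
        ww=np.clip(w[sl]-6,0,None); v=(np.arange(k-3,k+4)*ww).sum()/ww.sum(); out.append(C(onz(f,u,v,.028)))
    return np.mean(out,0)
q0,_,f=load('scene0'); q,_,_=load('scene'+tag)
a=ptr(q0,f,240,(361,362,363)); b=ptr(q,f,int(sys.argv[2]),(361,362,363)); print(a,b,'pull mm',(a-b)[0]*1e3)
E
python3 go.py .602 .033 .0534 -.14;python3 look.py 9 260,125,350,255,4 310,160,390,260,6; python3 meas.py 8 232; python3 meas.py 9 226
```

```text
t 11.7 pos [0.552  0.0407 0.0537] F [ 6.5347 -0.961  -2.9255] w 0.033660709207885144 yaw(y) -0.14190461736073473 zaxis [ 0.0172 -0.0015 -0.9999]
rotvec [ 0.0172 -0.0009 -0.0019]
shift cm [-0.0604  5.0531  0.1152]
[0.0189 0.0376] [-0.0126  0.0388] pull mm 31.490539686522553
[0.0189 0.0376] [-0.0306  0.0395] pull mm 49.46830194621947
```

View pics/scene9.png

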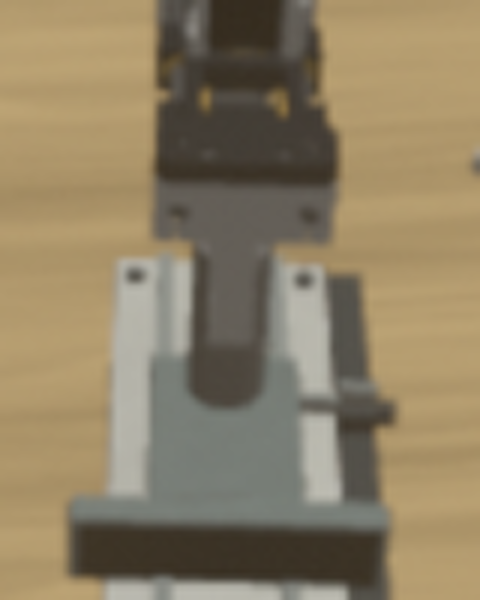

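>>> arm_command --plan '[[[0,-0.4,0,0.01,0,0,0],[0,-0.4,0,0.01,0,0,0],[0,-0.1,0,0,0,0,0]]]'

```text
t: 12.18
eef_pos: [0.5476, 0.0414, 0.0538]
tool_rot: [0.756, 0.655, 0.003, 0.002]
force: [6.5, -0.9, -3.7]
gripper_width: 0.0334
```

```bash
python3 go.py .602 .033 .0534 -.14;python3 look.py 10 260,125,350,255,4 310,160,390,260,6; python3 meas.py 10 225; python3 go.py .602 .033 .0534 -.14
```

```text
t 12.175 pos [0.5476 0.0414 0.0538] F [ 6.5353 -0.8851 -3.6959] w 0.03338709534463734 yaw(y) -0.14233917343832492 zaxis [ 0.0078  0.0003 -1.    ]
rotvec [ 0.0077 -0.0014 -0.0023]
shift cm [-0.0573  5.5081  0.0794]
[0.0189 0.0376] [-0.0349  0.0397] pull mm 53.85223266904516
t 12.275 pos [0.5476 0.0414 0.0538] F [ 7.3039 -1.4508 -4.2912] w 0.033260045401191284 yaw(y) -0.1423453045237389 zaxis [ 0.008   0.0003 -1.    ]
rotvec [ 0.0079 -0.0014 -0.0023]
shift cm [-0.0573  5.5045  0.0827]
```

View pics/scene10.png

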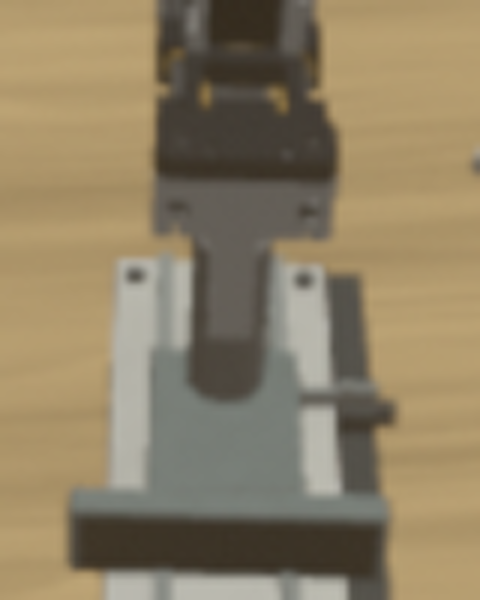

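>>> arm_command --plan '[[[0,-0.3,0.05,0.004,0,0,0],[0,-0.2,0.05,0,0,0,0],[0,-0.1,0,0,0,0,0],[0,-0.1,0,0,0,0,0]]]'

```text
t: 12.78
eef_pos: [0.5472, 0.0415, 0.0537]
tool_rot: [0.756, 0.655, 0.007, 0.007]
force: [6.7, -0.4, -3.8]
gripper_width: 0.0336
```

```bash
python3 look.py 11 260,125,350,255,4 310,160,390,260,6; python3 meas.py 11 224; python3 go.py .602 .033 .0534 -.14
```

```text
[0.0189 0.0376] [-0.0354  0.0397] pull mm 54.26761992964573
t 12.875 pos [0.5472 0.0415 0.0537] F [ 7.1793 -0.5763 -4.728 ] w 0.03356468302718475 yaw(y) -0.14292892386723327 zaxis [ 0.0198 -0.0006 -0.9998]
rotvec [ 0.0197 -0.0022 -0.0029]
shift cm [-0.0577  5.5387  0.142 ]
```

View pics/scene11.png

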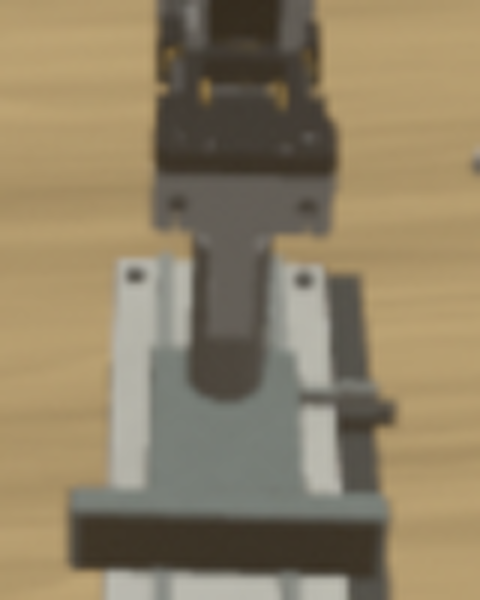

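View pics/top11.png

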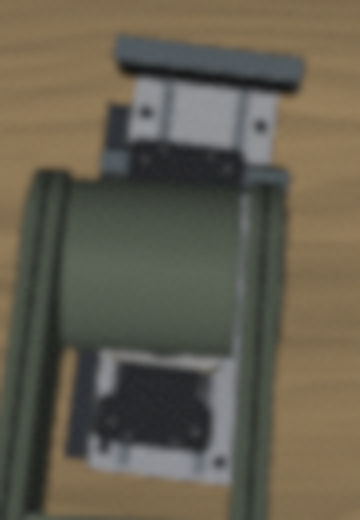

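>>> arm_command --plan '[[[0,-0.4,0,0.015,0,0,0],[0,-0.3,0,0.005,0,0,0],[0,-0.2,0,0.005,0,0,0]]]'

```text
t: 13.25
eef_pos: [0.5433, 0.042, 0.0538]
tool_rot: [0.756, 0.655, 0.003, 0.001]
force: [7.7, -1.8, -4.6]
gripper_width: 0.0334
```

```bash
python3 look.py 12 260,125,350,255,4 310,160,390,260,6; python3 meas.py 12 224; python3 go.py .602 .033 .0534 -.14
```

```text
[0.0189 0.0376] [-0.0389  0.0398] pull mm 57.82321192139377
t 13.35 pos [0.5433 0.042  0.0538] F [ 7.0841 -0.9801 -4.8276] w 0.03358418898117373 yaw(y) -0.14348550011811673 zaxis [ 0.0066  0.0019 -1.    ]
rotvec [ 0.0063 -0.0028 -0.0035]
shift cm [-0.0522  5.9394  0.08  ]
```

View pics/scene12.png

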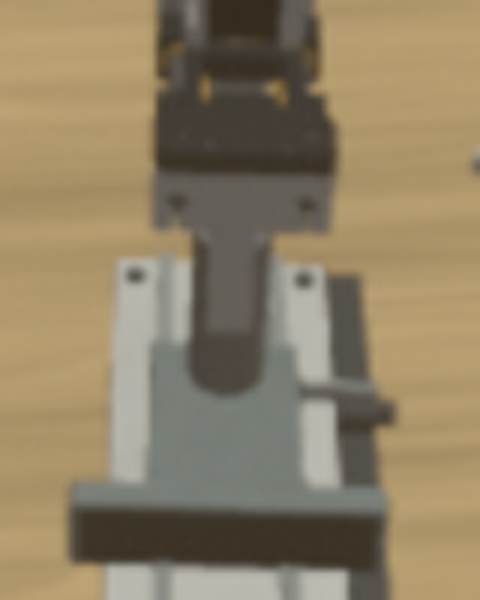

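>>> arm_command --plan '[[[0,-0.05,0.05,0.003,0,0,0]]]'

```text
t: 13.48
eef_pos: [0.5446, 0.0418, 0.0538]
tool_rot: [0.756, 0.655, 0.004, 0.002]
force: [7.0, -1.0, -1.8]
gripper_width: 0.0336
```

```bash
python3 look.py 13 260,125,350,255,4 310,160,390,260,6; python3 meas.py 13 224; python3 go.py .602 .033 .0534 -.14
python3 - <<'E'
from h import *
q,_,f=load('scene13'); g=cv2.cvtColor(q,cv2.COLOR_BGR2GRAY).astype(int); print(g[219:232,358:378])
E
```

```text
[0.0189 0.0376] [-0.0379  0.0398] pull mm 56.84095892164052
t 13.575 pos [0.5449 0.0418 0.0538] F [ 7.4668 -1.4014 -2.7375] w 0.03352306795177243 yaw(y) -0.14363100932317877 zaxis [ 0.0084  0.0019 -1.    ]
rotvec [ 0.0081 -0.0031 -0.0036]
shift cm [-0.0554  5.7788  0.0845]
[[129 154 179 182 182 180 162 103  83  82  83  83  89 124 156 159 159 159
  160 160]
 [126 151 179 182 182 181 164 108  83  82  82  82  87 121 155 158 159 159
  158 159]
 [124 148 178 182 182 181 164 112  84  81  82  82  87 120 154 158 159 159
  160 160]
 [123 141 168 179 180 178 164 119  88  85  85  85  87 116 148 157 158 158
  158 158]
 [122 128 147 162 163 162 152 125 107 110 108 104 104 117 141 154 155 155
  155 155]
 [122 119 117 130 131 130 129 122 112 115 115 117 117 121 132 144 151 152
  152 151]
 [122 113  97 100 100  99 100 101  97  97  99 103 103 104 113 133 147 149
  150 152]
 [121 114 102 108 106  98  98  94  84  84  84  85  85  86  96 113 124 133
  147 154]
 [124 126 139 158 159 158 156 141  89  82  82  82  82  83  85  89  93 110
  140 157]
 [124 133 157 178 180 180 179 160  91  80  80  80  80  80  79  76  77  99
  135 156]
 [125 135 161 180 182 182 181 160  87  69  68  69  70  70  69  67  70  97
  135 153]
 [124 135 162 180 182 183 181 159  82  60  60  61  61  62  69  81  84 106
  137 150]
 [124 133 158 179 182 183 182 160  83  61  60  61  61  66  95 126 129 134
  143 149]]
```

```bash
python3 look.py 14 260,125,350,255,4 310,160,390,260,6; python3 look.py 15 260,125,350,255,4 310,160,390,260,6;python3 look.py 16 260,125,350,255,4 310,160,390,260,6;python3 look.py 17 380,90,500,260,4 190,180,270,280,5; python3 meas.py 14 224;python3 meas.py 17 224; python3 go.py .602 .033 .0534 -.14
python3 - <<'E'
from h import *
q,e,f=load('scene17');q0,_,_=load('scene0')
for u,v in((347,218),(347,221),(347,223),(347,224),(347,225),(347,226),(347,227),(347,230),(347,234)):
    o,d=ray(f,u,v);print(v,(o+d*e[v,u]).round(4),q[v,u])
df=cv2.absdiff(q,q0).max(2); df[:, 300:400]=0; cv2.imwrite('pics/diff.png',np.clip(df.astype(int)*4,0,255).astype(np.uint8))
cv2.imwrite('pics/s17.png',q)
E
```

```text
[0.0189 0.0376] [-0.0379  0.0398] pull mm 56.85151925213648
[0.0189 0.0376] [-0.0379  0.0398] pull mm 56.844765418144334
t 13.975 pos [0.5449 0.0418 0.0538] F [ 8.0019 -0.5827 -3.4572] w 0.03373900085927312 yaw(y) -0.1436491520834673 zaxis [ 0.0085  0.0019 -1.    ]
rotvec [ 0.0082 -0.003  -0.0036]
shift cm [-0.0529  5.7773  0.0881]
218 [0.5581 0.0378 0.0618] [61 71 77]
221 [0.5595 0.038  0.0529] [61 70 77]
223 [0.5599 0.0382 0.0465] [61 70 77]
224 [0.5589 0.0386 0.0423] [61 70 77]
225 [0.5614 0.0383 0.041 ] [68 77 81]
226 [0.5564 0.0394 0.0332] [102 109 105]
227 [0.5624 0.0384 0.035 ] [118 125 119]
230 [0.5746 0.0365 0.0355] [118 125 119]
234 [0.5912 0.0339 0.0368] [119 125 120]
```

View pics/s17.png

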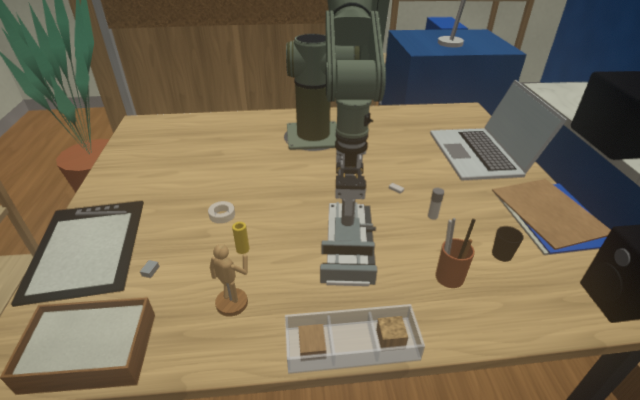

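View pics/diff.png

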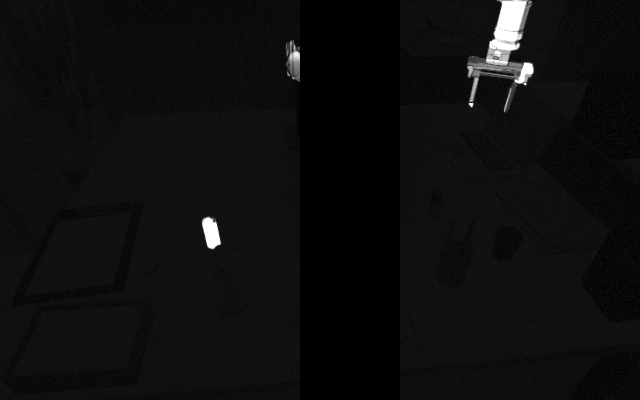

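```bash
python3 -c "
from workcell import ticket,arm
ticket.sign_off(); s=arm.read_state(); print(s['t'],s['eef_pos'],s['force'],s['gripper_width'])"
```

```text
the job is handed in; nothing more can be done
the job is handed in; nothing more can be done
```

The grip tube is home on the spigot, and I handed the job in with the arm still gripping it and holding the jaw out level with the mark, at about t = 14 s. `sign_off` gave no verdict.

What my last checks showed:

| Check | Reading |
|---|---|
| Jaw pull, from the scene camera | 56.8 mm, steady over the last 0.5 s |
| Pull needed to reach the mark, from both cameras | about 56 mm, give or take 1–1.5 mm (tolerance 5 mm) |
| Tube foot height | 34.3 mm, against 34 mm for the jaw's flat top |
| Tool tilt | about 0.009 rad |
| Spring force on the tool | about 7–8 N |
| Finger opening | 33.7 mm, on a 34 mm tube, with the grip set to 40 N |
| Glue stick, tape roll and other bystanders | no movement visible in a before/after scene picture |

**Fingertip height disagreed:** in the pictures the fingertips stood about 29 mm above the reported tool point, where the description puts them 17 mm below it. I went by the pictures, so the tube is held near its top. Sideways the pictures and the readings agreed.

**Mark reading is the least certain:** I took the light steel strip on the rider as the index fin. The dark stub further out gave nearly the same position.

**Contact forces:** I inferred them from the wrist force and the grip setting, because the tube-to-jaw contact can't be read directly.

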